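# Brush out the blue wash cup

### The arm

A 6-joint arm with a two-finger parallel gripper is mounted at the origin on the work surface; the furniture and walls round the work are solid. World frame = base frame: x ahead of the robot, y to its left, z up, the work surface at z = 0. Lengths are in m, angles in rad, forces in N, time in s.
With the tool pointing down it reaches from about 0.35 to 0.85 m from the base axis. Payload 8.1 kg.
Tool frame: the origin (TCP) lies at the very end of the fingers, on their centre line; the grasp point (between the pads) lies 19 mm behind it (robot.pinch_z is the distance from the TCP to the grasp point, in m); y points along the fingers, x is the direction in which the jaws open and shut, and the axes are right-handed (so a half turn about y gives the same grasp; the last joint's range is limited). The gripper opens to 93 mm and grips with 3 to 60 N. Pads are 15 mm wide; open, the fingers measure 128 mm over their backs; the gripper's body (75 mm by 188 mm) begins 65 mm behind the grasp point.
Start: joints at [-1.272, 0.13, 1.488, -0, 1.523, -0.085], TCP at [0.225, -0.556, 0.219] pointing down, gripper open.
Joint ranges: [-2.96, 2.96], [-0.89, 2.26], [0.02, 2.5], [-1.34, 4.48], [0, 2.73], [-2.66, 2.66]. Speed limits (rad/s): [2.39, 2.39, 2.79, 3.14, 3.14, 3.14].

### API

Orientations are given as a rotation vector (axis times angle).
In Python, from plant import robot gives the robot as it stands.
- The arm moves only by the shell command python3 -m inch 'ROWS' [FORCE]. ROWS is JSON, a list of rows, each a list of 5 numbers: the closure, from -1 (fully open) to 1 (shut), then the shift along the world's x, y, z in m, then the turn about the world's z in rad. A call has 1 to 8 rows; each row is the pose to reach, as a shift and turn from the pose measured when the call began; what a row does not reach only later rows make up. A row lasts 1/8 s, in which the tool goes at most 62.5 mm and 10.7 degrees, less where a joint would pass 70% of its speed; a pose out of reach is approached as far as the arm can. A call with a gripper value outside its range is refused whole. The fingers move at their own pace and stop on an object; FORCE is the grip in N (left out, the last holds). Time passes only in rows, so rows that repeat a pose let the fingers close. It gives the time, the measured TCP pose, the force and the opening at its end, in the units of the state.
- robot.read_state(): the state, without advancing time (a new reading comes with each control period).
- robot.read_camera(name): name is "scene" or "top" or "wrist"; returns a dict with "color" (384x512x3 uint8, red, green, blue), "mtx" (3x3 intrinsics, pixels), "dist_coeffs" ([k1, k2, p1, p2, k3] as OpenCV has them; the pictures are not rectified), "R" (3x3) and "t" (3): a world point X has camera coordinates R X + t; the wrist camera has in their place "hand_eye" (4x4, takes a point from camera to tool coordinates, whose origin is the TCP and whose axes are the tool frame's). Camera axes: x right, y down, z forward; pixel columns grow to the right and rows downward; lengths in m; the calibration is good to about 2 mm. A picture is of the moment at which its call begins: read the wrist's pose just before it. There is no depth.
- robot.close_job(): hands the job in, once; it reports no verdict.
The state is a dict: "t": time; "q": joint angles; "dq": joint speeds; "joint_torque": joint torques, N m; "tool_pos": TCP position; "orientation": TCP orientation; "force": force on the tool from outside, world axes, zero at the start; "wrist_torque": the same for the moment, N m; "opening": finger opening in m.
Only numpy, scipy, OpenCV 4.12 (cv2) and the standard library are available. Lean on these libraries where they do the work, as an engineer would, in place of code of your own. Each camera call takes 0.05 s, during which the arm holds its last target. There are 200 camera calls.

### The job

Brush out the blue tilted wash cup with the brush of its own colour: three full strokes along the cup, each down until the brush presses the sprung sieve floor some 6 mm down, gently and never onto its stop, and then back up until the bristle tip is nearly at the mouth. Then hang the brush back upright in the stand, its guard flat on the top, and leave the orange brush, the cups' tilt and the things around as they are.

Things in the scene. Friction and masses are not known exactly. Their poses are not given: they have to be found in the camera images.
- brush_blue: blue plastic bottle brush, rigid, 200 mm, 90 g. Origin: bristle tip; z to the handle's end. White head 34 mm dia. z 0-63; steel shank 7 mm; cone 18 to 40 mm dia. z 108-122; round guard 56 mm dia. z 122-126; square handle 18 x 18 mm (faces across x, y) z 126-200. Hangs upright by its guard in the stand
- brush_orange: orange plastic bottle brush, rigid, 200 mm, 90 g. Origin: bristle tip; z to the handle's end. White head 34 mm dia. z 0-63; steel shank 7 mm; cone 18 to 40 mm dia. z 108-122; round guard 56 mm dia. z 122-126; square handle 18 x 18 mm (faces across x, y) z 126-200. Hangs upright by its guard in the stand. Must stay where it is
- blue_cup: blue wash cup leaning 20-40 deg toward the robot, clamped between aluminium cheeks of a grey cradle. Origin: foot centre; z along its axis to the mouth at 116 mm; outer dia. 60, lip 64, inner 54. Pivot at z 60, 88 mm above the worktop; cheeks to y +-46 (knobs 53), 104 mm high. Sprung sieve floor inside, level differs: 58-90 mm below the mouth
- orange_cup: orange wash cup leaning 20-40 deg toward the robot, clamped between aluminium cheeks of a grey cradle. Origin: foot centre; z along its axis to the mouth at 116 mm; outer dia. 60, lip 64, inner 54. Pivot at z 60, 88 mm above the worktop; cheeks to y +-46 (knobs 53), 104 mm high. Sprung sieve floor inside, level differs: 58-90 mm below the mouth. Not to be used
- blue_sieve (a joint): how far the blue cup's sieve is pressed down against its spring, m: 0 free, 0.014 on its stop; starts to yield at 1.5 N and reaches the stop at 9.9 N. The level at which it stands is not given
- stand: brush stand, 220 (y) x 100 (x) mm, white top 8 mm thick with its upper face 130 mm above the worktop, on two dark end panels. Origin on the worktop under its centre
- place_1 (a point): centre of the stand's +y hole, at the upper face; hole 45 mm in diameter, through; 100 mm from the other hole. Either hole may hold either brush
- place_2 (a point): centre of the stand's -y hole, likewise
- solvent_bottle: blue bottle with a white top, 58 mm in diameter, 121 mm tall, loose; origin under its centre. A bystander
- tape_roll: orange-brown roll of tape lying flat, 76 x 70 x 19 mm, loose; origin under its centre. A bystander
Things that resemble listed ones, but are neither listed nor needed, are in the scene too. Leave any pink or red look-alike of the brush_blue alone.

How it is judged:
By the outcome, as a careful person would: the job done as asked, in the order asked, and still so for the second after the job is handed in, with the robot touching nothing.
It also fails if it takes over 70 s, if anything falls off the work surface, if the arm or the gripper's body presses on something with over 40 N, if the wrist force passes 120 N, or if a joint passes its speed limit or range.

## Working session

There is one attempt and no reset: what is moved stays moved. The work goes in short steps, Python scripts to look and compute and a shell command to move; the robot and the scene stay as the last step left them, time stands still between calls to the robot, and variables do not carry over. Pictures are saved under pics/ and viewed, about 8 in all and at most 12, crops included, and the job is handed in when it is done.

```bash
ls; mkdir -p pics
cat > h.py <<'E'
import numpy as np, cv2
from plant import robot
from scipy.spatial.transform import Rotation as Rn
def cam(n):
    s=robot.read_state(); c=robot.read_camera(n)
    if n=="wrist":
        H=np.array(c["hand_eye"]); Rt=Rn.from_rotvec(s["orientation"]).as_matrix()
        Rwc=Rt@H[:3,:3]; p=Rt@H[:3,3]+np.array(s["tool_pos"])
        c["R"]=Rwc.T; c["t"]=-Rwc.T@p
    for k in("R","t","mtx","dist_coeffs"): c[k]=np.array(c[k],float)
    return c
def save(c,f): cv2.imwrite(f,c["color"][:,:,::-1])
def ray(c,uv):
    n=cv2.undistortPoints(np.array(uv,float).reshape(-1,1,2),c["mtx"],c["dist_coeffs"]).reshape(-1,2)
    d=np.c_[n,np.ones(len(n))]@c["R"]; return -c["R"].T@c["t"],d
def onz(c,uv,z):
    o,d=ray(c,uv); return o+d*((z-o[2])/d[:,2])[:,None]
def proj(c,X):
    return cv2.projectPoints(np.array(X,float).reshape(-1,1,3),cv2.Rodrigues(c["R"])[0],c["t"],c["mtx"],c["dist_coeffs"])[0].reshape(-1,2)
def tri(a,ua,b,ub):
    o1,d1=ray(a,ua);o2,d2=ray(b,ub);d1=d1[0];d2=d2[0]
    s=np.linalg.lstsq(np.c_[d1,-d2],o2-o1,rcond=None)[0]
    p,q=o1+s[0]*d1,o2+s[1]*d2; return (p+q)/2,np.linalg.norm(p-q)
E
python3 - <<'E'
from h import *
import pickle
d={}
for n in("scene","top"):
    c=cam(n);save(c,f"pics/{n}0.png");d[n]=c;print(n,-c["R"].T@c["t"],c["R"][2],c["mtx"][0,0])
pickle.dump(d,open("c0.pkl","wb"))
s=robot.read_state();print(s)
E
```

```text
pics
scene [0.15588566 0.96494434 1.29268579] [ 0.18166962 -0.68950979 -0.70112225] 429.22633449840947
top [ 0.07027306 -0.17741198  1.77582793] [ 0.23390523 -0.00240517 -0.97225643] 433.9481220304792
{'t': 0.1, 'q': array([-1.27240680e+00,  1.31082379e-01,  1.48917560e+00, -1.86659645e-05,
        1.52300791e+00, -8.54410572e-02]), 'dq': array([-0.00141306, -0.00147228, -0.00200793, -0.00154156, -0.00104044,
       -0.00037439]), 'joint_torque': array([ 3.21195866e-04, -5.61339498e+01, -4.93098485e+01,  7.70151266e-02,
        2.90071545e-02, -6.66325013e-05]), 'tool_pos': array([ 0.22452291, -0.55584678,  0.21769143]), 'orientation': array([-1.36562395,  0.92292403, -0.92075826]), 'force': array([-0.03878872, -0.91551606, -0.24804069]), 'wrist_torque': array([0.04871522, 0.03221852, 0.03515376]), 'opening': 0.09314650517437566}
```

View pics/scene0.png

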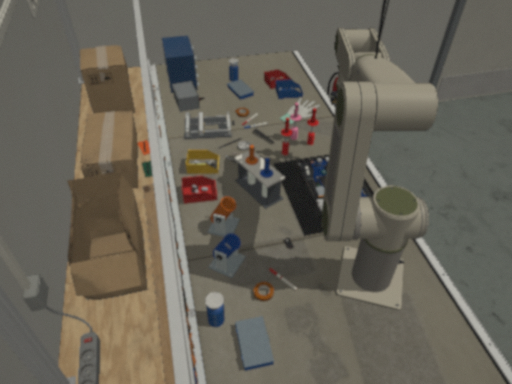

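View pics/top0.png

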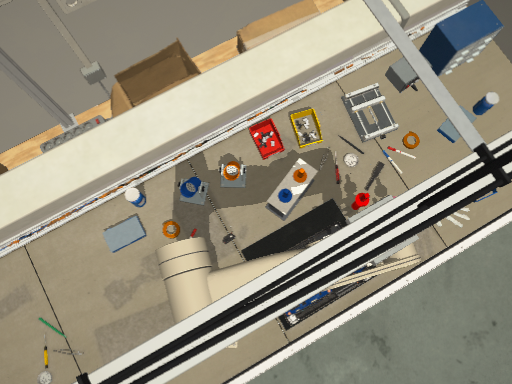

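The scene view shows the stand at about (258,172) with orange and blue brushes. The blue cup is at (228,245), the orange cup at (224,208), the bottle at (215,308) and the tape at (263,292). In the top view the blue cup is at (192,187), the blue handle at (285,195) and the orange handle at (299,176).

Run:
```python
from h import *
import pickle
d=pickle.load(open("c0.pkl","rb"))
s=robot.read_state();print(Rn.from_rotvec(s["orientation"]).as_matrix().round(3))
for n,box in(("scene",(150,130,330,340)),("top",(150,130,330,240))):
    c=d[n];hsv=cv2.cvtColor(c["color"],cv2.COLOR_RGB2HSV)
    for nm,lo,hi in(("blue",(100,130,50),(125,255,255)),("orange",(5,150,80),(18,255,255))):
        m=cv2.inRange(hsv,lo,hi);k,_,st,ce=cv2.connectedComponentsWithStats(m)
        for i in range(1,k):
            x,y=ce[i]
            if st[i,4]>8 and box[0]<x<box[2] and box[1]<y<box[3]: print(n,nm,ce[i].round(1),st[i],onz(c,[ce[i]],.13)[0].round(3))
a=cv2.resize(d["scene"]["color"][130:330,170:310],None,fx=3,fy=3,interpolation=2)
b=cv2.resize(d["top"]["color"][150:240,160:330],None,fx=3.5,fy=3.5,interpolation=2)
o=np.zeros((600,800,3),np.uint8);o[:,:380]=a[:,:380];o[:315,385:800]=b[:,:415]
cv2.imwrite("pics/crop.png",o[:,:,::-1])
```

```text
[[ 0.374 -0.001  0.927]
 [-0.927  0.002  0.374]
 [-0.002 -1.     0.   ]]
scene blue [266.3 170. ] [261 159  11  18  83] [ 0.472 -0.308  0.13 ]
scene blue [318.1 169.6] [312 160  14  21 111] [ 0.27  -0.372  0.13 ]
scene blue [228.9 243.8] [216 234  24  21 267] [0.495 0.098 0.13 ]
scene blue [215.5 316.1] [208 308  15  18 189] [0.444 0.367 0.13 ]
scene orange [251.3 156.6] [246 145  11  19  86] [ 0.555 -0.371  0.13 ]
scene orange [225.8 206. ] [215 197  21  20 257] [ 0.564 -0.068  0.13 ]
scene orange [263.2 292.2] [254 283  19  17 143] [0.33  0.249 0.13 ]
top blue [190.  186.7] [180 177  21  21 216] [0.499 0.084 0.13 ]
top blue [284.8 195.3] [279 189  13  14 139] [ 0.468 -0.287  0.13 ]
top orange [198.9 145.1] [196 144   6   3   9] [0.672 0.056 0.13 ]
top orange [231.5 170.8] [223 161  17  20 155] [ 0.566 -0.077  0.13 ]
top orange [299.8 175.1] [293 168  14  15 148] [ 0.55  -0.347  0.13 ]
top orange [170.8 229. ] [163 221  17  17 164] [0.331 0.15  0.13 ]
```

View pics/crop.png

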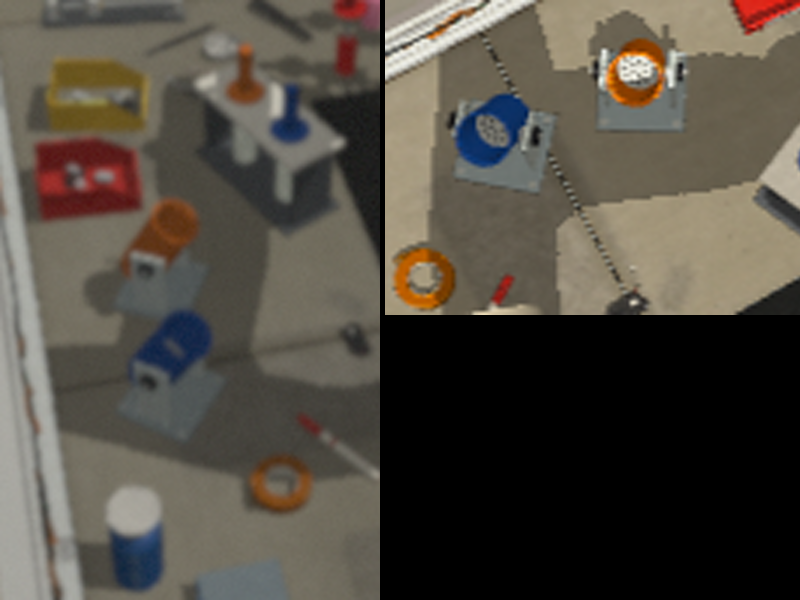

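```bash
python3 -m inch '[[-1,0,0,0.06,0],[-1,0.04,0.06,0.12,0],[-1,0.08,0.11,0.17,0],[-1,0.12,0.17,0.20,0],[-1,0.16,0.22,0.22,0],[-1,0.2,0.26,0.22,0],[-1,0.2,0.26,0.22,0],[-1,0.2,0.26,0.22,0]]'
python3 - <<'E'
from h import *
c=cam("wrist");save(c,"pics/w1.png");print(np.array(c["hand_eye"]).round(3),c["mtx"][0,0])
import pickle;pickle.dump(c,open("w1.pkl","wb"))
E
```

```text
t: 1.1
tool_pos: [0.4269, -0.2929, 0.4387]
orientation: [-1.367, 0.917, -0.918]
force: [-0.1, 0.1, -0.1]
opening: 0.0933
[[ 1.    -0.     0.    -0.   ]
 [-0.    -0.245  0.97  -0.165]
 [-0.    -0.97  -0.245  0.068]
 [ 0.     0.     0.     1.   ]] 341.6869796832425
```

View pics/w1.png

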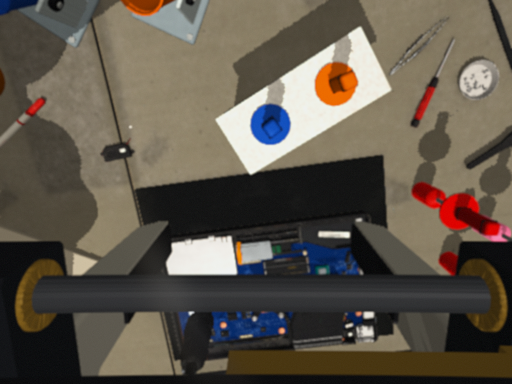

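Wrist view: the blue guard is at (270,124) with its square handle, the orange one at (336,84), and the white stand between (216,122) and (390,92).

Run:
```python
from h import *
import pickle
c=pickle.load(open("w1.pkl","rb"));im=c["color"];hsv=cv2.cvtColor(im,cv2.COLOR_RGB2HSV)
m=cv2.inRange(hsv,(100,130,50),(128,255,255));m[:,:230]=0;m[:,310:]=0;m[:90]=0;m[165:]=0
ct=max(cv2.findContours(m,0,1)[0],key=cv2.contourArea);e=cv2.fitEllipse(cv2.convexHull(ct));print(e)
P=onz(c,[e[0]],.134);print("guard",P)
# predicted ring & handle-top location
print("handle top px",proj(c,[[P[0,0],P[0,1],.208]]))
w=cv2.inRange(hsv,(0,0,170),(179,40,255));w[:,:200]=0;w[185:]=0;w[:,400:]=0
ct=max(cv2.findContours(w,0,1)[0],key=cv2.contourArea);b=cv2.boxPoints(cv2.minAreaRect(ct));B=onz(c,b,.13);print(b,B.round(4))
print("centre",B.mean(0), [np.linalg.norm(B[i]-B[i-1]).round(3) for i in range(4)])
for i in range(4):
  v=B[i]-B[i-1]; print(np.degrees(np.arctan2(v[1],v[0])).round(1))
cv2.imwrite("pics/w1c.png",cv2.resize(im[95:155,240:300],None,fx=9,fy=9,interpolation=0)[:,:,::-1])
```

```text
((270.0094909667969, 123.92359161376953), (38.63222122192383, 39.66416549682617), 4.4177961349487305)
guard [[ 0.46973199 -0.28841979  0.134     ]]
handle top px [[271.67011748 127.58648059]]
[[213.52875  118.08713 ]
 [359.62183   25.817823]
 [397.47528   85.75249 ]
 [251.3822   178.02179 ]] [[ 0.4476 -0.2148  0.13  ]
 [ 0.6243 -0.3465  0.13  ]
 [ 0.5784 -0.425   0.13  ]
 [ 0.3901 -0.2933  0.13  ]]
centre [ 0.51009002 -0.31988418  0.13      ] [np.float64(0.097), np.float64(0.22), np.float64(0.091), np.float64(0.23)]
53.8
-36.7
-120.3
145.0
```

View pics/w1c.png

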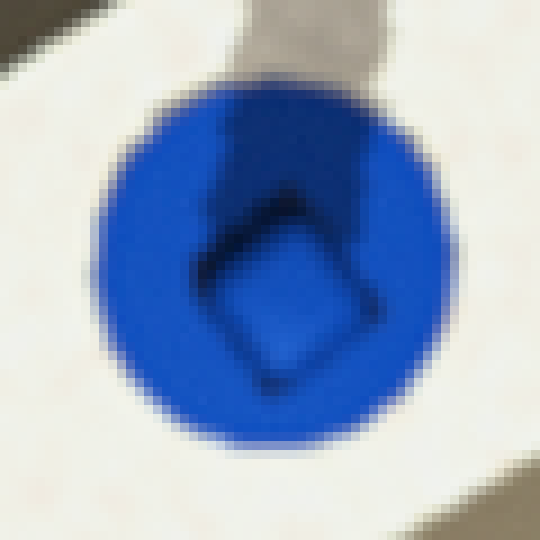

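Run:
```python
from h import *
import pickle
c=pickle.load(open("w1.pkl","rb"))
q=np.array([[272,390],[378,305],[297,212],[197,288]])/9+[240-.5,95-.5]
Q=onz(c,q,.208);print(Q.round(4),Q.mean(0))
for i in range(4):
    v=Q[(i+1)%4]-Q[i];print(np.linalg.norm(v).round(4),np.degrees(np.arctan2(v[1],v[0])).round(1)%90)
s=robot.read_state();R=Rn.from_rotvec(s["orientation"]).as_matrix();print("toolx",np.degrees(np.arctan2(R[1,0],R[0,0])),s["q"])
```

```text
[[ 0.4582 -0.2908  0.208 ]
 [ 0.4732 -0.2991  0.208 ]
 [ 0.4799 -0.2852  0.208 ]
 [ 0.4664 -0.2771  0.208 ]] [ 0.46940979 -0.28806682  0.208     ]
0.0171 60.9
0.0155 64.3
0.0157 59.099999999999994
0.016 59.099999999999994
toolx -67.79232717544757 [-7.05098608e-01 -7.13434418e-02  1.29733703e+00  7.98097461e-04
  1.91658672e+00  4.78370975e-01]
```

```bash
python3 -m inch '[[-1,0,0.06,0,0],[-1,0,0.12,0,0],[-1,0,0.18,0,0],[-1,0,0.24,0,0],[-1,0,0.29,0,0],[-1,0,0.29,0,0],[-1,0,0.29,0,0]]'
python3 - <<'E'
from h import *
c=cam("wrist");save(c,"pics/w2.png")
import pickle;pickle.dump(c,open("w2.pkl","wb"))
E
```

```text
t: 2.02
tool_pos: [0.4254, -0.0058, 0.4373]
orientation: [-1.368, 0.921, -0.919]
force: [1.1, 0.2, -0.0]
opening: 0.0933
```

View pics/w2.png

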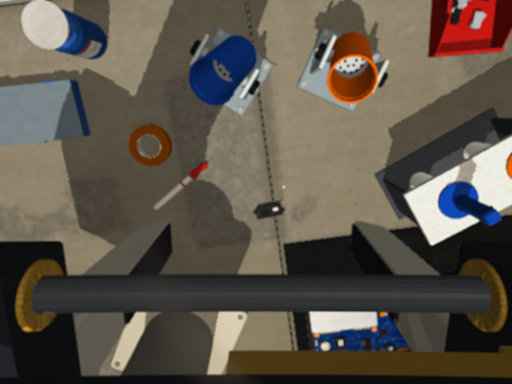

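Wrist view: the blue cup is at (225,70) with its mouth towards the lower left and knobs near (195,46) and (263,87). The sieve is visible inside it.

Run:
```python
from h import *
import pickle
c=pickle.load(open("w2.pkl","rb"))
cv2.imwrite("pics/w2c.png",cv2.resize(c["color"][22:122,180:280],None,fx=6,fy=6,interpolation=2)[:,:,::-1])
```

```text
(no output)
```

View pics/w2c.png

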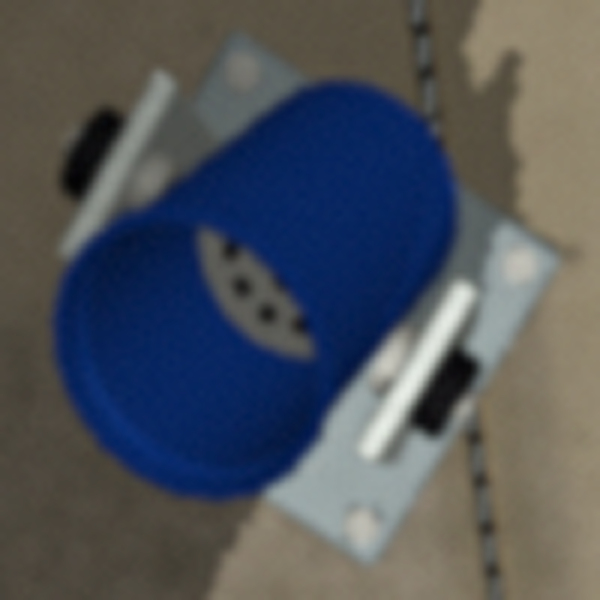

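```bash
cat > cup.py <<'E'
from h import *
import pickle
c=pickle.load(open("w2.pkl","rb"))
f=lambda a:(np.array(a,float)+.5)/6+[180-.5,22-.5]
ch=onz(c,f([[165,75],[70,250],[470,285],[372,455]]),.104)
print(ch.round(4),np.linalg.norm(ch[0]-ch[1]),np.linalg.norm(ch[2]-ch[3]))
kn=onz(c,f([[85,152],[450,395]]),.088);print("knobs",kn.round(4),np.linalg.norm(kn[0]-kn[1]))
piv=ch.mean(0);print("piv cheeks",piv,"knobs",kn.mean(0))
a=[np.degrees(np.arctan2(*(v[1::-1]))) for v in(ch[1]-ch[0],ch[3]-ch[2])]
k=kn[0]-kn[1];print("lean az",a,"knob-normal",np.degrees(np.arctan2(k[1],k[0]))+90, "to robot",np.degrees(np.arctan2(-piv[1],-piv[0])))
rim=[[57,320],[80,400],[140,465],[215,495],[275,480],[315,430],[130,215],[185,215],[265,275],[320,355],[75,255]]
e=cv2.fitEllipse(np.array(rim,np.float32));print(e)
az=np.radians(float(__import__('sys').argv[1])) if len(__import__('sys').argv)>1 else np.radians(np.mean(a))
L=np.array([np.cos(az),np.sin(az),0]);N=np.array([-L[1],L[0],0])
p=np.array([*((piv+kn.mean(0))/2)[:2],.088])
o,d=ray(c,f([e[0]]));d=d[0];X=o+d*((p-o)@N)/(d@N)
v=X-p;print("mouth",X,"len",np.linalg.norm(v),"tilt",np.degrees(np.arctan2(v@L,v[2])))
for th in(20,25,30,35,40):
    t=np.radians(th);ax=np.sin(t)*L+np.cos(t)*np.array([0,0,1]);M=p+.056*ax;u=np.cross(ax,N)
    ring=[M+.032*(np.cos(q)*N+np.sin(q)*u) for q in np.linspace(0,2*np.pi,24,endpoint=False)]
    uv=(proj(c,ring)-[179.5,21.5])*6-.5;ee=cv2.fitEllipse(uv.astype(np.float32));print(th,np.round(ee[0],0),np.round(ee[1],0),round(ee[2]))
E
python3 cup.py
```

```text
[[0.5432 0.1203 0.104 ]
 [0.5006 0.128  0.104 ]
 [0.5283 0.0408 0.104 ]
 [0.4849 0.048  0.104 ]] 0.043294156945445125 0.04393092323777352
knobs [[0.5225 0.1352 0.088 ]
 [0.5048 0.0366 0.088 ]] 0.10012656842066008
piv cheeks [0.51427302 0.08428226 0.104     ] knobs [0.51364546 0.08591005 0.088     ]
lean az [np.float64(169.76925095905924), np.float64(170.55662120554646)] knob-normal 169.7936241059746 to robot -170.69275010143937
((188.74465942382812, 354.250244140625), (230.51473999023438, 309.6773376464844), 141.18643188476562)
mouth [0.48961667 0.08931706 0.14356411] len 0.060809103760448985 tilt 23.9716539920469
20 [205. 326.] [279. 321.] 150
25 [195. 345.] [266. 317.] 144
30 [187. 363.] [251. 314.] 140
35 [179. 381.] [234. 311.] 136
40 [172. 397.] [214. 307.] 134
```

```bash
python3 -m inch '[[-1,-0.03,0.02,-0.03,0],[-1,-0.06,0.04,-0.07,0],[-1,-0.08,0.065,-0.10,0],[-1,-0.08,0.065,-0.10,0],[-1,-0.08,0.065,-0.10,0]]'
python3 - <<'E'
from h import *
c=cam("wrist")
import pickle;pickle.dump(c,open("w3.pkl","wb"))
u=proj(c,[[.4896,.0893,.14]])[0];print(u)
x,y=np.clip(u-60,0,[392,264]).astype(int);print(x,y)
cv2.imwrite("pics/w3c.png",cv2.resize(c["color"][y:y+120,x:x+120],None,fx=5,fy=5,interpolation=2)[:,:,::-1])
E
```

```text
t: 2.7
tool_pos: [0.3462, 0.0577, 0.3382]
orientation: [-1.366, 0.922, -0.922]
force: [-0.1, -0.4, 0.5]
opening: 0.0929
[286.19846307  20.61658704]
226 0
```

View pics/w3c.png

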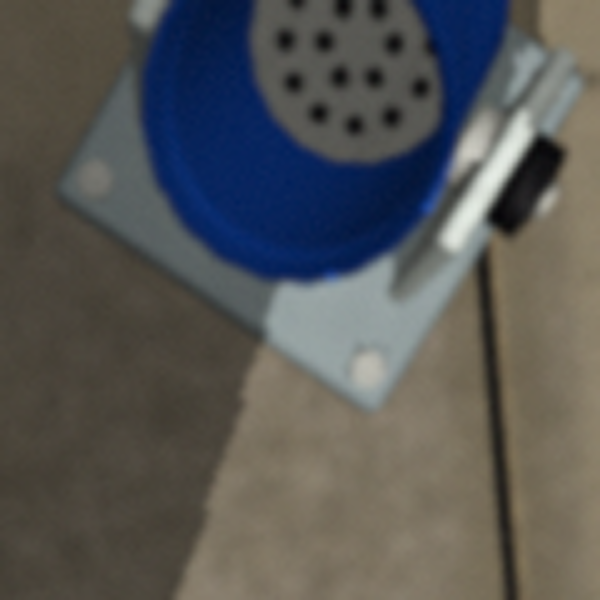

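The crop looks into the cup, with the sieve at about (345,70), but the cup is cut off at the image's top. I'll shift the view a little.

```bash
python3 -m inch '[[-1,0.03,0.01,0.02,0],[-1,0.03,0.01,0.03,0],[-1,0.03,0.01,0.03,0]]'
python3 - <<'E'
from h import *
c=cam("wrist")
import pickle;pickle.dump(c,open("w3.pkl","wb"))
u=proj(c,[[.4896,.0893,.14]])[0];print(u)
x,y=np.clip(u-60,0,[392,264]).astype(int);print(x,y)
cv2.imwrite("pics/w3d.png",cv2.resize(c["color"][y:y+120,x:x+120],None,fx=5,fy=5,interpolation=2)[:,:,::-1])
E
```

```text
t: 3.12
tool_pos: [0.3772, 0.0671, 0.3701]
orientation: [-1.365, 0.921, -0.924]
force: [0.6, 0.4, -0.9]
opening: 0.093
[280.46236177  60.91605774]
220 0
```

View pics/w3d.png

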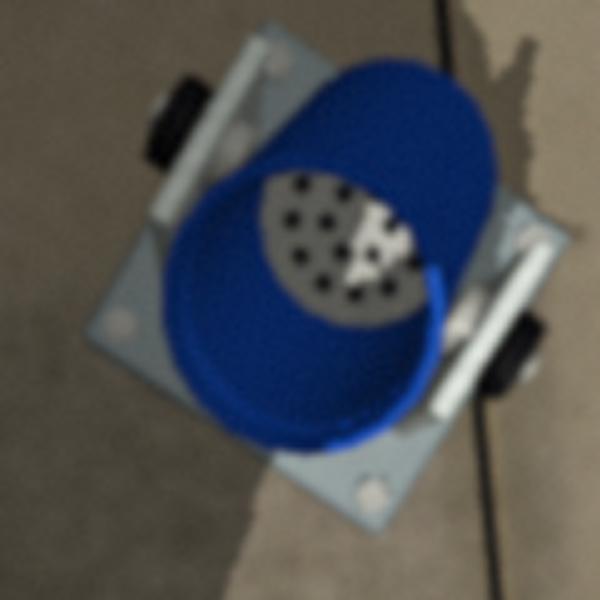

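```bash
cat > tilt.py <<'E'
from h import *
import pickle
c2=pickle.load(open("w2.pkl","rb"));c3=pickle.load(open("w3.pkl","rb"))
f3=lambda a:(np.array(a,float)+.5)/5+[220-.5,0-.5]
ch=onz(c3,f3([[265,38],[162,218],[540,245],[440,412]]),.104);print(ch.round(4),ch.mean(0))
kn=onz(c3,f3([[175,125],[520,352]]),.088);print(kn.mean(0))
a=[np.degrees(np.arctan2(*(v[1::-1]))) for v in(ch[1]-ch[0],ch[3]-ch[2])];print(a)
near3=np.array([[163,285],[172,340],[190,390],[215,425],[250,446],[285,452],[350,438],[400,405],[435,350],[170,245],[195,205]])
near2=np.array([[57,320],[80,400],[140,465],[215,495],[275,480],[315,430],[75,255]])
e3=cv2.fitEllipse(near3.astype(np.float32));print("e3",e3)
az=np.radians(170);L=np.array([np.cos(az),np.sin(az),0]);N=np.array([-L[1],L[0],0]);z=np.array([0,0,1])
p=np.array([*((ch.mean(0)+kn.mean(0)+[.5143+.5136,.0843+.0859,0])/4)[:2],.088]);print("pivot",p)
for th in range(20,42,3):
    t=np.radians(th);ax=np.sin(t)*L+np.cos(t)*z;u=np.cos(t)*L-np.sin(t)*z;M=p+.056*ax
    q=np.linspace(0,2*np.pi,360)
    ring=np.array([M+.032*(np.cos(k)*u+np.sin(k)*N) for k in q])
    r3=(proj(c3,ring)-[219.5,-.5])*5-.5; r2=(proj(c2,ring)-[179.5,21.5])*6-.5
    d=lambda pts,r:np.array([cv2.pointPolygonTest(r.astype(np.float32).reshape(-1,1,2),tuple(map(float,x)),True) for x in pts])
    d3,d2=d(near3,r3),d(near2,r2)
    ee=cv2.fitEllipse(r3.astype(np.float32))
    out=[th,np.round(ee[0]),np.round(ee[1]),d3.std().round(1),d3.mean().round(1),d2.std().round(1),d2.mean().round(1)]
    # sieve near edge (360,325),left edge(258,205): depth from ray in lean plane
    o,dd=ray(c3,f3([[312,322]]));dd=dd[0]
    X=o+dd*((p-o)@N)/(dd@N); 
    print(*out)
E
python3 tilt.py
```

```text
[[0.5433 0.1194 0.104 ]
 [0.4995 0.1273 0.104 ]
 [0.527  0.043  0.104 ]
 [0.4845 0.0496 0.104 ]] [0.5135796  0.08482658 0.104     ]
[0.51410607 0.08432595 0.088     ]
[np.float64(169.72009947904968), np.float64(171.172328613412)]
e3 ((306.2923278808594, 291.252685546875), (281.3275146484375, 325.3530578613281), 15.369081497192383)
pivot [0.51389642 0.08483813 0.088     ]
20 [321. 276.] [295. 318.] 13.2 -10.2 7.1 -4.0
23 [314. 288.] [293. 312.] 9.5 -4.0 4.2 1.3
26 [308. 299.] [289. 307.] 6.2 1.3 2.2 5.8
29 [301. 311.] [283. 303.] 4.7 5.7 4.2 9.4
32 [294. 322.] [276. 299.] 7.1 9.1 8.0 12.0
35 [288. 333.] [266. 296.] 11.5 11.6 12.4 13.6
38 [282. 343.] [256. 294.] 16.5 13.0 17.1 14.2
41 [276. 353.] [245. 291.] 22.0 13.5 22.2 13.9
```

```bash
python3 -m inch '[[-1,0.015,-0.06,0,-0.18],[-1,0.03,-0.12,0,-0.36],[-1,0.045,-0.18,0,-0.54],[-1,0.06,-0.24,0,-0.72],[-1,0.08,-0.3,0,-0.9],[-1,0.092,-0.355,0,-0.9],[-1,0.092,-0.355,0,-0.9],[-1,0.092,-0.355,-0.05,-0.9]]'
python3 - <<'E'
from h import *
s=robot.read_state();R=Rn.from_rotvec(s["orientation"]).as_matrix();print(s["tool_pos"],np.degrees(np.arctan2(R[1,0],R[0,0])),R[:,1],s["q"])
E
```

```text
t: 4.18
tool_pos: [0.4699, -0.2894, 0.3229]
orientation: [-0.914, 1.571, -1.587]
force: [0.4, -0.4, -0.7]
opening: 0.0931
[ 0.46993786 -0.2894115   0.3229492 ] -119.69297874258322 [ 0.00742732 -0.0054407  -0.99995762] [-6.44976481e-01 -2.87514458e-02  1.46472743e+00  1.18342419e-04
  1.69641043e+00  1.44407067e+00]
```

```bash
python3 -m inch '[[-1,0,0.001,-0.05,0],[-1,0,0.001,-0.1,0],[-1,0,0.001,-0.14,0],[-1,0,0.001,-0.162,0],[-1,0,0.001,-0.162,0],[0.3,0,0.001,-0.162,0],[1,0,0.001,-0.162,0],[1,0,0.001,-0.162,0]]' 12; python3 -m inch '[[1,0,0,0,0],[1,0,0,0,0],[1,0,0,0,0]]'
```

```text
t: 5.18
tool_pos: [0.4705, -0.2888, 0.1622]
orientation: [-0.913, 1.569, -1.588]
force: [0.3, -0.2, 0.8]
opening: 0.068
t: 5.55
tool_pos: [0.4705, -0.2888, 0.1622]
orientation: [-0.913, 1.569, -1.588]
force: [0.2, 0.3, -0.6]
opening: 0.0375
```

```bash
python3 -m inch '[[1,0,0,0,0],[1,0,0,0,0],[1,0,0,0,0],[1,0,0,0,0]]' 12; python3 -m inch '[[1,0,0,0.02,0],[1,0,0,0.06,0],[1,0,0,0.10,0],[1,0,0,0.14,0],[1,0,0,0.18,0],[1,0,0,0.18,0]]'
```

```text
t: 6.05
tool_pos: [0.4704, -0.2888, 0.1621]
orientation: [-0.913, 1.57, -1.588]
force: [-0.8, -0.0, -0.9]
opening: 0.0178
t: 6.8
tool_pos: [0.4718, -0.2897, 0.3482]
orientation: [-0.909, 1.561, -1.594]
force: [0.4, 0.1, -1.1]
opening: 0.018
```

```bash
python3 -m inch '[[1,0.003,0.05,0,0],[1,0.006,0.105,0,0.1],[1,0.009,0.16,0,0.2],[1,0.012,0.215,0,0.3],[1,0.015,0.27,0,0.34],[1,0.018,0.32,0,0.34],[1,0.021,0.36,0,0.34],[1,0.021,0.378,0,0.34]]'; python3 -m inch '[[1,0,0.003,0,0],[1,0,0.003,0,0]]';  python3 - <<'E'
from h import *
s=robot.read_state();R=Rn.from_rotvec(s["orientation"]).as_matrix();print(s["tool_pos"],np.degrees(np.arctan2(R[1,0],R[0,0])),R[:,1],s["q"])
c=cam("scene");t=cam("top")
a=cv2.resize(c["color"][170:290,170:290],None,fx=4,fy=4,interpolation=2);b=cv2.resize(t["color"][130:210,140:220],None,fx=4,fy=4,interpolation=2)
o=np.zeros((480,800,3),np.uint8);o[:,:480]=a;o[:320,480:]=b;cv2.imwrite("pics/s4.png",o[:,:,::-1])
E
```

```text
t: 7.8
tool_pos: [0.4923, 0.0902, 0.3479]
orientation: [-1.11, 1.321, -1.349]
force: [-0.3, 0.1, -1.5]
opening: 0.018
t: 8.05
tool_pos: [0.4922, 0.0924, 0.3477]
orientation: [-1.11, 1.322, -1.35]
force: [0.7, -0.0, -0.5]
opening: 0.0179
[0.49221918 0.09240092 0.34774897] -100.1001544008291 [ 0.01776968 -0.00612535 -0.99982334] [ 0.08896865 -0.17185184  1.55381344 -0.00779464  1.74246944  1.83462139]
```

View pics/s4.png

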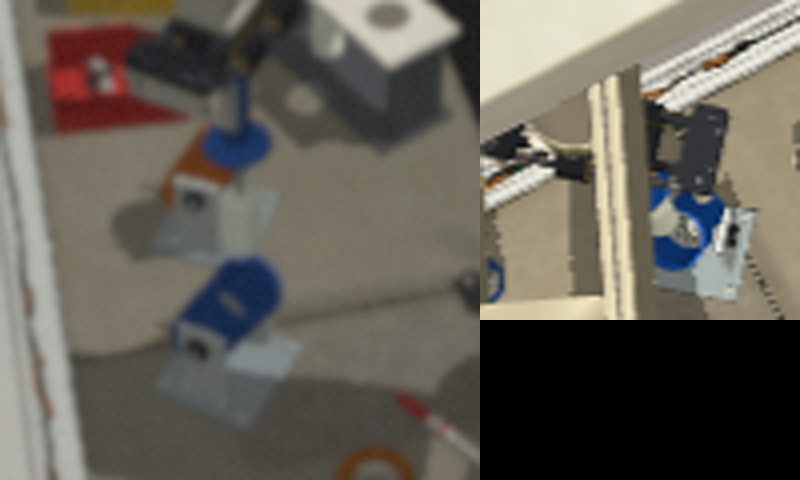

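The crop shows the brush hanging vertically with its head just above the blue cup's mouth, at about (238,235). Now I'll lower it into the mouth.

```bash
python3 -m inch '[[1,-0.002,-0.003,-0.02,0],[1,-0.002,-0.003,-0.04,0],[1,-0.002,-0.003,-0.06,0],[1,-0.002,-0.003,-0.07,0],[1,-0.002,-0.003,-0.076,0],[1,-0.002,-0.003,-0.076,0]]' 8; for i in 1 2 ; do python3 -m inch '[[1,0,0,0,0]]' 8|sed -n 4p; done
```

```text
t: 8.9
tool_pos: [0.4903, 0.0891, 0.2718]
orientation: [-1.11, 1.322, -1.35]
force: [-0.3, -0.0, -0.5]
opening: 0.0181
force: [-0.2, 0.2, -0.7]
force: [-0.3, 0.5, -0.9]
```

```bash
python3 -m inch '[[1,-0.01,0.002,-0.002,0],[1,-0.02,0.003,-0.005,0],[1,-0.03,0.005,-0.009,0],[1,-0.04,0.007,-0.014,0],[1,-0.05,0.009,-0.02,0]]' 8; python3 -m inch '[[1,-0.007,0.001,-0.006,0],[1,-0.013,0.002,-0.011,0],[1,-0.019,0.003,-0.014,0],[1,-0.024,0.004,-0.016,0],[1,-0.024,0.004,-0.016,0]]' 8
python3 - <<'E'
from h import *
c=cam("scene")
a=cv2.resize(c["color"][150:290,170:310],None,fx=4,fy=4,interpolation=2)
cv2.imwrite("pics/s5.png",a[:,:,::-1])
E
```

```text
t: 9.78
tool_pos: [0.4401, 0.0984, 0.2527]
orientation: [-1.108, 1.321, -1.351]
force: [1.1, -0.7, 0.4]
opening: 0.0177
t: 10.4
tool_pos: [0.4157, 0.1024, 0.2365]
orientation: [-1.109, 1.321, -1.351]
force: [0.5, -0.1, -0.5]
opening: 0.0179
```

View pics/s5.png

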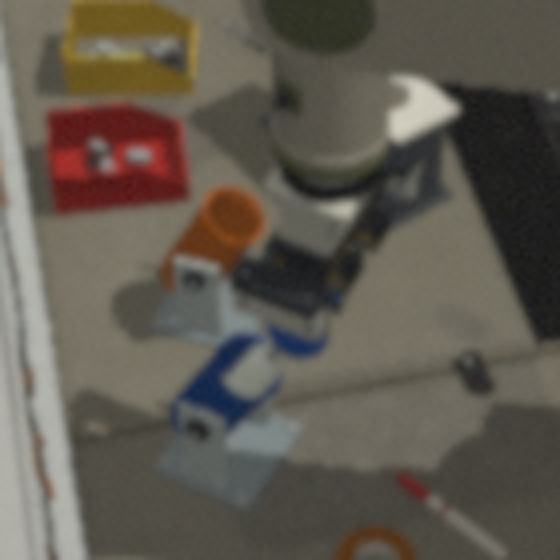

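The brush is now tilted along the cup axis, with its head in the mouth at about (250,370). I'll recentre it, grip harder and go down the axis.

```bash
cat > st.py <<'E'
from h import *
s=robot.read_state();R=Rn.from_rotvec(s["orientation"]).as_matrix()
t=np.radians(27);L=np.array([-.985,.174,0]);ax=np.sin(t)*L+[0,0,np.cos(t)];u=np.cos(t)*L-np.sin(t)*np.array([0,0,1]);N=np.array([-L[1],L[0],0])
M=np.array([.4889,.0892,.1379]);G=s["tool_pos"]-.019*R[:,1];v=G-M;f=np.array(s["force"])
print("t",round(s["t"],2),"tipdepth mm",round(173-v@ax*1e3,1),"u",round(v@u*1e3,1),"N",round(v@N*1e3,1),"F ax,u,N",[round(f@k,1) for k in(ax,u,N)],"yaw",np.degrees(np.arctan2(R[1,0],R[0,0])).round(1))
E
python3 -m inch '[[1,0.005,-0.001,0.0025,0],[1,0.01,-0.002,0.005,0],[1,0.0105,-0.002,0.0055,0]]' 8 >/dev/null; python3 st.py
python3 -m inch '[[1,0,0,0,0],[1,0,0,0,0],[1,0.0045,-0.001,-0.009,0],[1,0.009,-0.0015,-0.018,0],[1,0.009,-0.0015,-0.018,0]]' 35 >/dev/null;python3 st.py
```

```text
t 10.82 tipdepth mm 34.3 u 0.4 N -0.2 F ax,u,N [np.float64(-0.2), np.float64(-0.2), np.float64(0.6)] yaw -100.1
t 11.45 tipdepth mm 55.6 u 1.5 N -0.0 F ax,u,N [np.float64(-0.6), np.float64(0.4), np.float64(-0.2)] yaw -100.2
```

```bash
for i in 1 2 3 4; do python3 -m inch '[[1,0.0013,-0.0002,-0.0027,0],[1,0.0013,-0.0002,-0.0027,0]]' 35 >/dev/null;python3 st.py; done
```

```text
t 11.7 tipdepth mm 58.8 u 1.8 N 0.0 F ax,u,N [np.float64(-0.0), np.float64(0.0), np.float64(0.0)] yaw -100.2
t 11.95 tipdepth mm 62.0 u 1.9 N -0.0 F ax,u,N [np.float64(-0.3), np.float64(0.2), np.float64(0.2)] yaw -100.2
t 12.2 tipdepth mm 65.2 u 2.2 N -0.0 F ax,u,N [np.float64(-0.3), np.float64(0.9), np.float64(-0.1)] yaw -100.2
t 12.45 tipdepth mm 68.5 u 2.5 N 0.0 F ax,u,N [np.float64(-0.3), np.float64(0.5), np.float64(-0.1)] yaw -100.2
```

```bash
for i in 1 2 3; do python3 -m inch '[[1,0.0017,-0.0003,-0.0024,0],[1,0.0017,-0.0003,-0.0024,0]]' 35 >/dev/null;python3 st.py; done
```

```text
t 12.7 tipdepth mm 71.5 u 1.9 N -0.0 F ax,u,N [np.float64(0.2), np.float64(-0.1), np.float64(0.0)] yaw -100.2
t 12.95 tipdepth mm 74.5 u 1.6 N -0.0 F ax,u,N [np.float64(3.1), np.float64(0.9), np.float64(-0.4)] yaw -100.2
t 13.2 tipdepth mm 77.4 u 1.3 N -0.0 F ax,u,N [np.float64(4.4), np.float64(1.6), np.float64(-0.2)] yaw -100.2
```

```bash
for i in 1 2 3 4; do python3 -m inch '[[1,0,0,0,0]]' 35 >/dev/null;python3 st.py; done
```

```text
t 13.32 tipdepth mm 77.4 u 1.3 N -0.0 F ax,u,N [np.float64(4.8), np.float64(0.5), np.float64(-0.4)] yaw -100.2
t 13.45 tipdepth mm 77.3 u 1.3 N -0.1 F ax,u,N [np.float64(4.0), np.float64(2.0), np.float64(0.5)] yaw -100.2
t 13.57 tipdepth mm 77.2 u 1.3 N -0.0 F ax,u,N [np.float64(4.8), np.float64(1.3), np.float64(0.2)] yaw -100.2
t 13.7 tipdepth mm 77.2 u 1.3 N -0.1 F ax,u,N [np.float64(3.0), np.float64(1.5), np.float64(0.5)] yaw -100.2
```

```bash
python3 -m inch '[[1,0.0005,-0.0001,-0.0009,0],[1,0.0005,-0.0001,-0.0009,0],[1,0.0005,-0.0001,-0.0009,0]]' 35 >/dev/null;python3 st.py
python3 -m inch '[[1,-0.0045,0.0008,0.009,0],[1,-0.009,0.0016,0.018,0],[1,-0.0135,0.0024,0.027,0],[1,-0.018,0.0032,0.036,0],[1,-0.0225,0.004,0.045,0],[1,-0.027,0.0048,0.054,0],[1,-0.031,0.0055,0.0615,0],[1,-0.031,0.0055,0.0615,0]]' >/dev/null;python3 st.py
python3 - <<'E'
from h import *
c=cam("scene");import pickle;pickle.dump(c,open("s6.pkl","wb"))
M=np.array([.4889,.0892,.1379]);ax=np.array([-.447,.0788,.891])
uv=lambda d:(proj(c,[M-ax*d])[0]-[199.5,189.5])*8-.5
print("tip d=0",uv(0),"d=.01",uv(.01),"head end d-.063",uv(-.053),"guard",uv(.01-.122))
cv2.imwrite("pics/s6.png",cv2.resize(c["color"][190:265,200:275],None,fx=8,fy=8,interpolation=2)[:,:,::-1])
w=cam("wrist");save(w,"pics/w6.png")
E
```

```text
t 14.07 tipdepth mm 78.2 u 1.3 N -0.0 F ax,u,N [np.float64(5.2), np.float64(2.0), np.float64(-0.6)] yaw -100.2
t 15.07 tipdepth mm 8.4 u 0.9 N -0.2 F ax,u,N [np.float64(-0.6), np.float64(0.3), np.float64(0.4)] yaw -100.2
tip d=0 [253.00862365 410.23668821] d=.01 [244.38179775 419.63476456] head end d-.063 [300.24703168 358.77686956] guard [356.03608089 298.0061503 ]
```

View pics/s6.png

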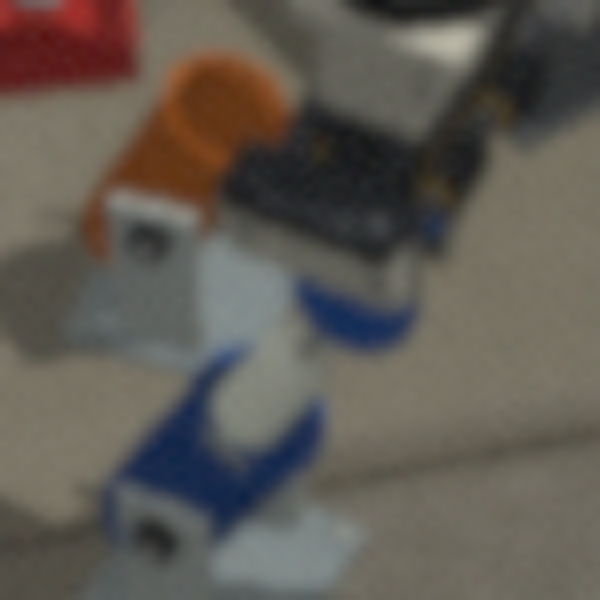

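The crop shows the head's end just inside the blue lip at about (225,455), with the guard near (358,310), within a few mm of the prediction. The first stroke is done, with the tip about 8 mm inside. I'll ease it 3 mm further up, then do stroke 2.

```bash
python3 -m inch '[[1,-0.0013,0.0002,0.0027,0],[1,-0.0013,0.0002,0.0027,0]]' 35 >/dev/null;python3 st.py
python3 -m inch '[[1,0.005,-0.001,-0.01,0],[1,0.0105,-0.0018,-0.021,0],[1,0.016,-0.0028,-0.032,0],[1,0.0215,-0.0038,-0.043,0],[1,0.026,-0.0046,-0.052,0],[1,0.029,-0.005,-0.0575,0],[1,0.029,-0.005,-0.0575,0]]' >/dev/null;python3 st.py
python3 -m inch '[[1,0.001,-0.0002,-0.002,0],[1,0.002,-0.0004,-0.004,0],[1,0.003,-0.0006,-0.006,0],[1,0.003,-0.0006,-0.006,0],[1,0.003,-0.0006,-0.006,0]]' >/dev/null;python3 st.py
```

```text
t 15.43 tipdepth mm 6.3 u 1.5 N -0.0 F ax,u,N [np.float64(-0.8), np.float64(-0.3), np.float64(0.1)] yaw -100.2
t 16.3 tipdepth mm 71.1 u 1.5 N -0.1 F ax,u,N [np.float64(0.9), np.float64(1.3), np.float64(-0.0)] yaw -100.2
t 16.93 tipdepth mm 77.6 u 1.3 N -0.1 F ax,u,N [np.float64(3.5), np.float64(1.5), np.float64(0.3)] yaw -100.2
```

```bash
python3 -m inch '[[1,0.0003,-0.0001,-0.0007,0],[1,0.0003,-0.0001,-0.0007,0]]' 35 >/dev/null;python3 st.py
python3 -m inch '[[1,0.0003,-0.0001,-0.0004,0]]' >/dev/null;python3 st.py
python3 -m inch '[[1,-0.0045,0.0008,0.009,0],[1,-0.009,0.0016,0.018,0],[1,-0.0135,0.0024,0.027,0],[1,-0.018,0.0032,0.036,0],[1,-0.0225,0.004,0.045,0],[1,-0.027,0.0048,0.054,0],[1,-0.0322,0.0057,0.064,0],[1,-0.0322,0.0057,0.064,0]]' >/dev/null;python3 st.py
```

```text
t 17.18 tipdepth mm 78.3 u 1.3 N -0.1 F ax,u,N [np.float64(4.7), np.float64(1.4), np.float64(-0.1)] yaw -100.2
t 17.3 tipdepth mm 78.8 u 1.2 N -0.1 F ax,u,N [np.float64(4.6), np.float64(1.1), np.float64(0.2)] yaw -100.2
t 18.3 tipdepth mm 5.9 u 0.6 N -0.3 F ax,u,N [np.float64(-1.4), np.float64(-0.1), np.float64(0.0)] yaw -100.1
```

```bash
python3 -m inch '[[1,0.005,-0.001,-0.01,0],[1,0.0105,-0.0018,-0.021,0],[1,0.016,-0.0028,-0.032,0],[1,0.0215,-0.0038,-0.043,0],[1,0.026,-0.0046,-0.052,0],[1,0.029,-0.005,-0.058,0],[1,0.029,-0.005,-0.058,0]]' >/dev/null;python3 st.py
python3 -m inch '[[1,0.001,-0.0002,-0.002,0],[1,0.002,-0.0004,-0.004,0],[1,0.0032,-0.0006,-0.0065,0],[1,0.0032,-0.0006,-0.0065,0],[1,0.0032,-0.0006,-0.0065,0]]' >/dev/null;python3 st.py;for i in 1 2; do python3 -m inch '[[1,0.0002,0,-0.0004,0]]'  >/dev/null;python3 st.py; done
```

```text
t 19.18 tipdepth mm 71.2 u 0.8 N -0.3 F ax,u,N [np.float64(0.9), np.float64(0.4), np.float64(-0.7)] yaw -100.2
t 19.8 tipdepth mm 78.3 u 0.7 N -0.3 F ax,u,N [np.float64(5.1), np.float64(-0.2), np.float64(0.6)] yaw -100.2
t 19.93 tipdepth mm 78.6 u 0.6 N -0.4 F ax,u,N [np.float64(4.8), np.float64(0.7), np.float64(0.2)] yaw -100.1
t 20.05 tipdepth mm 78.9 u 0.6 N -0.4 F ax,u,N [np.float64(5.5), np.float64(0.6), np.float64(0.4)] yaw -100.1
```

```bash
python3 -m inch '[[1,-0.0045,0.0008,0.009,0],[1,-0.009,0.0016,0.018,0],[1,-0.0135,0.0024,0.027,0],[1,-0.018,0.0032,0.036,0],[1,-0.0225,0.004,0.045,0],[1,-0.027,0.0048,0.054,0],[1,-0.0325,0.0057,0.0645,0],[1,-0.0325,0.0057,0.0645,0]]' >/dev/null;python3 st.py
python3 -m inch '[[1,0,0,0,0],[1,0.01,-0.0018,0.003,0],[1,0.02,-0.0036,0.0055,0],[1,0.031,-0.0055,0.007,0],[1,0.042,-0.0073,0.0085,0],[1,0.053,-0.0092,0.0095,0],[1,0.063,-0.011,0.010,0],[1,0.073,-0.0127,0.0095,0]]' 8; python3 -m inch '[[1,0.01,-0.0019,-0.0005,0],[1,0.01,-0.0019,-0.0005,0],[1,0.01,-0.0019,-0.0005,0]]' 8
python3 - <<'E'
from h import *
c=cam("scene");t=cam("top")
a=cv2.resize(c["color"][170:290,170:290],None,fx=5,fy=5,interpolation=2)
cv2.imwrite("pics/s7.png",a[:,:,::-1])
E
```

```text
t 21.05 tipdepth mm 5.5 u -0.0 N -0.6 F ax,u,N [np.float64(-1.2), np.float64(0.2), np.float64(0.2)] yaw -100.1
t: 22.05
tool_pos: [0.4882, 0.0901, 0.2777]
orientation: [-1.109, 1.322, -1.35]
force: [-0.7, 0.9, -0.2]
opening: 0.0181
t: 22.42
tool_pos: [0.4982, 0.0881, 0.2772]
orientation: [-1.109, 1.322, -1.35]
force: [0.9, -0.3, -0.2]
opening: 0.0182
```

The picture limit is reached, so I'll continue with numeric checks. I'll lift out and measure the guard and head positions to check the brush is upright.

```bash
python3 -m inch '[[1,0,0,0.03,0],[1,0,0,0.06,0],[1,0,0,0.09,0],[1,0,0,0.09,0],[1,0,0,0.09,0]]' 15
cat > br.py <<'E'
from h import *
c=cam("scene");s=robot.read_state();R=Rn.from_rotvec(s["orientation"]).as_matrix();G=s["tool_pos"]-.019*R[:,1]
hsv=cv2.cvtColor(c["color"],cv2.COLOR_RGB2HSV);m=cv2.inRange(hsv,(100,130,40),(128,255,255))
k,_,st,ce=cv2.connectedComponentsWithStats(m)
print("G",G.round(4));down=R[:,1]
for n,d in(("pinch",0),("guard",.049),("head",.1415),("tip",.173)): print(n,proj(c,[G+down*d])[0].round(1))
for i in range(1,k):
    if st[i,4]>5 and 200<ce[i][0]<330 and 130<ce[i][1]<260: print("blob",ce[i].round(1),st[i])
w=cv2.inRange(hsv,(0,0,110),(179,45,255))
u=proj(c,[G+down*.1415])[0].astype(int);x0,y0=u-22
for y in range(y0,y0+44,2): print("".join('B' if m[y,x] else '#' if w[y,x] else '.' for x in range(x0-6,x0+50)))
E
python3 br.py
```

```text
t: 23.15
tool_pos: [0.4978, 0.0882, 0.3663]
orientation: [-1.11, 1.323, -1.35]
force: [1.3, -0.3, -2.0]
opening: 0.0179
G [0.4973 0.0883 0.3847]
pinch [226.2 188.5]
guard [226.6 199.7]
head [227.3 219.3]
tip [227.5 225.6]
blob [318.3 169.3] [312 160  14  21 113]
blob [328.  175.5] [327 174   3   4  10]
blob [228.2 200. ] [221 192  15  14 120]
blob [228.8 244. ] [217 234  22  21 249]
.......................BB....BBBBBBB..........####......
......................BBBBBBBBBBBBBBB...................
......................BBBBBBBBBBBBBB....................
...###..####.###.#.....BBBBBBBBBBBB....##...............
################...........BBBB.........###.............
###############.........................######...#######
#############...........................##########.#####
############..........................#############.####
###########...............########################.##.##
##########.....#######...##################.######.#####
########.............###################################
#######..................##################.##.#########
#........................######################.########
.........................###############################
.........................###############################
.........................###############################
.........................######################.########
..........................#############.########.#######
##................#####..###.......#.###############.###
####.....#################...BBBBBBB...#################
#####.######..##########...BBBBBBBBBBB...###############
#############.########...BBBBBBBBBBBBBB...##############
```

Run:
```python
from h import *
import pickle
c=pickle.load(open("s6.pkl","rb"))
im=cv2.imread("pics/s4.png")[:480,:480,::-1];im=cv2.resize(im,(120,120),interpolation=cv2.INTER_AREA)
hsv=cv2.cvtColor(np.ascontiguousarray(im),cv2.COLOR_RGB2HSV);m=cv2.inRange(hsv,(100,130,40),(128,255,255))
k,_,st,ce=cv2.connectedComponentsWithStats(m)
for i in range(1,k):
    if st[i,4]>5: print((ce[i]+170).round(1),st[i]+[170,170,0,0,0])
G=np.array([.4922,.0924,.3477])+[-.0003,0,.019];d=np.array([.0178,-.0061,-.9998])
for n,l in(("guard",.049),("head",.1415)): print(n,proj(c,[G+d*l])[0].round(1))
w=cv2.inRange(hsv,(0,0,110),(179,45,255))
for y in range(30,76,2): print(y+170,"".join('B' if m[y,x] else '#' if w[y,x] else '.' for x in range(40,90)))
```

```text
[229.1 205.9] [222 201  15  10 104]
[228.7 244.3] [217 235  22  20 249]
guard [228. 205.]
head [228.6 224.2]
200 ..................................................
202 ....###.............BBBBB.........................
204 ###.##......BBBBBBBBBBBBBBB..##...................
206 #####.......BBBBBBBBBBBBBBB..####.......#####.....
208 ###..........BBBBBBBBBBBBB..######################
210 ##..............BBBBBB.....###################.###
212 #.......................######.########..########.
214 ....##................###############.############
216 ....##########.......##############.############.#
218 ............######################################
220 ..............####################################
222 ..............#################.####.#############
224 ..............####################################
226 ..............####################################
228 ..............##################################.#
230 ..............######################.###########.#
232 ...............#############################.#####
234 .......##########..........###############.#######
236 #.###########....BBBBBBBBB...#####################
238 ############...BBBBBBBBBBBBB..####################
240 ##########....BBBBBBBBBBBBBBB..###################
242 ########....BBBBBBBBBBBBBBBBB..###################
244 #######...BBBBB....BBBBBBBBBB...##########.#......
```

```bash
python3 -m inch '[[1,-0.003,-0.04,0,0],[1,-0.007,-0.09,0,0],[1,-0.01,-0.145,0,0],[1,-0.014,-0.2,0,0],[1,-0.018,-0.255,0,0],[1,-0.022,-0.31,0,0],[1,-0.026,-0.355,0,0],[1,-0.026,-0.377,0,0]]' 15; python3 -m inch '[[1,0,0,-0.01,0],[1,0,0,-0.02,0],[1,0,0,-0.02,0]]';python3 - <<'E'
from h import *
s=robot.read_state();R=Rn.from_rotvec(s["orientation"]).as_matrix();G=s["tool_pos"]-.019*R[:,1];print(s["tool_pos"],R[:,1].round(4))
for n in("scene","top"):
    c=cam(n);save(c,f"pics/{n}8.png");hsv=cv2.cvtColor(c["color"],cv2.COLOR_RGB2HSV);m=cv2.inRange(hsv,(100,130,40),(128,255,255));w=cv2.inRange(hsv,(0,0,150),(179,45,255))
    for k,p in(("guard",G+R[:,1]*.049),("headmid",G+R[:,1]*.1415),("tip",G+R[:,1]*.173),("hole",[.470,-.289,.13])): print(n,k,proj(c,[p])[0].round(1))
    if n=="scene":
        for y in range(130,186): print(y,"".join('B' if m[y,x] else '#' if w[y,x] else '.' for x in range(232,295)))
E
```

```text
t: 24.2
tool_pos: [0.4705, -0.2906, 0.3637]
orientation: [-1.111, 1.328, -1.349]
force: [0.1, 0.9, 0.1]
opening: 0.0182
t: 24.58
tool_pos: [0.4704, -0.2889, 0.342]
orientation: [-1.112, 1.329, -1.345]
force: [-0.8, 0.5, -0.3]
opening: 0.0177
[ 0.47035989 -0.28889052  0.34201362] [ 0.0117 -0.0022 -0.9999]
scene guard [266.7 136.9]
scene headmid [265.8 155.9]
scene tip [265.5 162. ]
scene hole [265.7 173. ]
130 ...............................................................
131 ...............................................................
132 ...............................................................
133 ...............................................................
134 .....................................BBB.......................
135 ..............................BBBBBBBBBBBB.....................
136 ..............................BBBBBBBBBBBBB....................
137 ..............................BBBBBBBBBBBBB....................
138 ...............................BBBBBBBBBBBB....................
139 ...............................BBBBBBBBBBB.....................
140 .......
[... 2511 characters left out ...]
.......................###########################...........
178 ..........................#########################............
179 ......................#....######################..............
180 .....................###....###################................
181 .....................##......#################.................
182 .....................##.......#############....................
183 ................................##########.....................
184 .................................#######.......................
185 ..................................####.........................
top guard [288.7 182.3]
top headmid [287.  188.6]
top tip [286.4 190.6]
top hole [285.3 194.8]
```

```bash
python3 -m inch '[[1,0.003,0,-0.02,0],[1,0.003,0,-0.04,0],[1,0.003,0,-0.055,0],[1,0.003,0,-0.07,0],[1,0.003,0,-0.085,0],[1,0.003,0,-0.1,0]]' 10;python3 -m inch '[[1,0,0,-0.015,0],[1,0,0,-0.03,0],[1,0,0,-0.045,0],[1,0,0,-0.055,0]]'
```

```text
t: 25.42
tool_pos: [0.4737, -0.2895, 0.2428]
orientation: [-1.111, 1.327, -1.347]
force: [0.1, 0.0, -0.6]
opening: 0.0183
t: 25.92
tool_pos: [0.4735, -0.2893, 0.1865]
orientation: [-1.112, 1.328, -1.347]
force: [0.3, -0.7, -0.7]
opening: 0.0179
```

```bash
python3 -m inch '[[1,-0.001,0,-0.008,0],[1,-0.002,0,-0.015,0],[1,-0.002,0,-0.02,0],[1,-0.002,0,-0.02,0]]' 6;python3 -m inch '[[1,0,0,-0.0015,0],[1,0,0,-0.003,0],[1,0,0,-0.003,0]]' 4; python3 br.py | head -9
```

```text
t: 26.42
tool_pos: [0.4714, -0.2893, 0.1663]
orientation: [-1.112, 1.328, -1.346]
force: [0.0, 0.2, 0.3]
opening: 0.018
t: 26.8
tool_pos: [0.4713, -0.2893, 0.1633]
orientation: [-1.112, 1.328, -1.346]
force: [0.2, -0.0, -0.4]
opening: 0.0181
G [ 0.4711 -0.2892  0.1823]
pinch [265.7 163.1]
guard [265.3 172.3]
head [264.5 188.6]
tip [264.2 193.9]
blob [318.1 169.6] [312 160  14  21 113]
blob [266.2 172.8] [261 170  11   7  51]
blob [327.8 175.3] [325 174   5   5  13]
blob [228.6 244. ] [216 234  23  22 263]
```

```bash
python3 -m inch '[[1,0,0,-0.001,0],[1,0,0,-0.002,0],[1,0,0,-0.002,0]]' 3; python3 -m inch '[[0.5,0,0,0,0],[0,0,0,0,0],[-0.5,0,0,0,0],[-1,0,0,0,0],[-1,0,0,0,0],[-1,0,0,0,0]]' 3;  python3 -m inch '[[-1,0,0,0,0],[-1,0,0,0,0],[-1,0,0,0,0],[-1,0,0,0,0]]'
```

```text
t: 27.22
tool_pos: [0.4714, -0.2893, 0.1614]
orientation: [-1.112, 1.328, -1.347]
force: [0.5, 0.0, 0.6]
opening: 0.0181
t: 27.98
tool_pos: [0.4714, -0.2893, 0.1614]
orientation: [-1.112, 1.328, -1.347]
force: [-0.5, -0.2, -1.2]
opening: 0.0685
t: 28.48
tool_pos: [0.4714, -0.2893, 0.1614]
orientation: [-1.112, 1.328, -1.347]
force: [-0.3, -1.0, -0.1]
opening: 0.0929
```

Now raise straight up, move back to the same viewpoint as w1, and compare numerically.

```bash
python3 -m inch '[[-1,0,0,0.03,0],[-1,0,0,0.08,0],[-1,0,0,0.13,0],[-1,0,0,0.18,0],[-1,-0.02,0,0.23,0.18],[-1,-0.04,0,0.277,0.36],[-1,-0.045,-0.003,0.277,0.54],[-1,-0.045,-0.003,0.277,0.56]]' ; python3 -m inch '[[-1,0,0,0,0],[-1,0,0,0,0]]'
python3 - <<'E'
from h import *
import pickle
for nm,c in(("before",pickle.load(open("w1.pkl","rb"))),("after",cam("wrist"))):
    hsv=cv2.cvtColor(c["color"],cv2.COLOR_RGB2HSV)
    for col,lo,hi,g in(("blue",(100,130,50),(128,255,255),[.4697,-.2884,.134]),("orange",(5,150,80),(18,255,255),[.550,-.351,.134])):
        m=cv2.inRange(hsv,lo,hi);u=proj(c,[g])[0];k=np.zeros_like(m);cv2.circle(k,tuple(int(v) for v in u),32,255,-1)
        ct=max(cv2.findContours(m&k,0,1)[0],key=cv2.contourArea);e=cv2.fitEllipse(cv2.convexHull(ct))
        print(nm,col,np.round(e[0],1),np.round(e[1],1),onz(c,[e[0]],.134).round(4),"exp top",proj(c,[np.r_[onz(c,[e[0]],.134)[0,:2],.208]]).round(1))
    cv2.imwrite(f"pics/{nm}.png",c["color"][:,:,::-1])
    if nm=="after":
        u=proj(c,[[.4697,-.2884,.134]])[0].astype(int);v=hsv[...,2]
        for y in range(u[1]-21,u[1]+22): print("".join(" .:-=+*#%@"[min(9,int(q)//26)] for q in v[y,u[0]-24:u[0]+25]))
d=pickle.load(open("c0.pkl","rb"))
for n in("scene","top"):
    a=cv2.GaussianBlur(d[n]["color"],(3,3),0).astype(int);b=cam(n);save(b,f"pics/{n}9.png")
    for nm,cc in(("before",d[n]),("after",b)):
        hsv=cv2.cvtColor(cc["color"],cv2.COLOR_RGB2HSV)
        for col,lo,hi in(("blue",(100,130,50),(125,255,255)),("orange",(5,150,80),(18,255,255))):
            k,_,st,ce=cv2.connectedComponentsWithStats(cv2.inRange(hsv,lo,hi))
            print(n,nm,col,[(*ce[i].round(1).tolist(),int(st[i,4])) for i in range(1,k) if st[i,4]>60 and 150<ce[i][0]<310 and 130<ce[i][1]<340])
E
```

```text
t: 29.48
tool_pos: [0.4263, -0.2926, 0.4391]
orientation: [-1.355, 0.915, -0.93]
force: [0.7, 0.3, 0.5]
opening: 0.093
t: 29.72
tool_pos: [0.4263, -0.2923, 0.438]
orientation: [-1.354, 0.918, -0.93]
force: [-0.0, -0.2, -0.8]
opening: 0.093
before blue [270.  123.9] [38.6 39.7] [[ 0.4697 -0.2884  0.134 ]] exp top [[271.7 127.6]]
before orange [335.3  83.4] [40.6 43.5] [[ 0.55   -0.3474  0.134 ]] exp top [[349.5  79.5]]
after blue [269.8 126.4] [38.6 39.6] [[ 0.4695 -0.2883  0.134 ]] exp top [[271.5 129.7]]
after orange [334.8  85.1] [40.5 43.5] [[ 0.5501 -0.3476  0.134 ]] exp top [[349.   80.7]]
@@@@@@@@@@@@@@@@@@@%##**++++++******#%@@@@@@@@@@@
@@@@@@@@@@@@@@@@@%#*++=========++***%@@@@@@@@@@@@
@@@@@@@@@@@@@@@%#**++============+**#%@@@@@@@@@@@
@@@@@@@@@@@@@%#*****+=============++*#@@@@@@@@@@@
@@@@@@@@@@@%#****##*+==============++*%@@@@@@@@@@
@@@@@@@@@@@#***####*+==============+**#%@@@@@@@@@
@@@@@@@@@@%#**#####**+============+*#**#%@@@@@@@@
@@@@@@@@@%##*#######*+============+*##***%@@@@@@@
@@@@@@@@%***#######*+=============+**##**#@@@@@@@
@@@@@@@@#**########*+==============**###*#%@@@@@
[... 1556 characters left out ...]
@@@@@@@@@@@@%%%%############%%@@@@@@@@@@@@@@@
@@@@@@@@@@@@@@@@@@@%%%%###%%%%%%@@@@@@@@@@@@@@@@@
scene before blue [(266.3, 170.0, 83), (228.9, 243.8, 267), (215.5, 316.1, 189)]
scene before orange [(251.3, 156.6, 86), (225.8, 206.0, 257), (263.2, 292.2, 143)]
scene after blue [(266.4, 170.2, 81), (228.5, 244.1, 255), (215.6, 316.0, 183)]
scene after orange [(251.5, 156.6, 84), (225.4, 206.5, 242), (263.2, 290.3, 107)]
top before blue [(190.0, 186.7, 216), (284.8, 195.3, 139), (309.1, 301.1, 150)]
top before orange [(231.5, 170.8, 155), (299.8, 175.1, 148), (170.8, 229.0, 164)]
top after blue [(190.0, 186.7, 217), (284.6, 196.4, 66)]
top after orange [(231.7, 170.7, 155), (170.8, 228.9, 162)]
```

```bash
python3 -c "
from plant import robot
print(robot.close_job())"
```

```text
the job is handed in; nothing more can be done
None
```

The blue cup got its three brush strokes, the blue brush hangs upright in its own hole again, and I handed the job in at about 30 s of the 70 s allowed.

- **Tilting the brush:** I gripped the handle, swivelled the brush in the fingers against the cup's lip to the cup's lean (about 27° by my measurement), then strengthened the grip for the strokes.
- **Strokes:** Each went down to 4.6–5.5 N at the sieve, about 6 mm of travel and well below the 9.9 N stop. Each came back until the tip was about 6 mm inside the mouth. The first rise stopped briefly at 8 mm before I eased it up.
- **Uncertainty:** Depths and tip positions are only good to a few mm. The sieve travel comes from noisy force readings (about ±1 N) and the arm's position, as the sieve itself was not measured.
- **Straightening:** To set the brush upright again, I leaned it against the cup's lip with its tip staying near the mouth.

**Last checks:**
- **Blue brush:** the guard lies within about 1 mm of its starting place and looks the same shape as before, with the handle top where an upright brush puts it.
- **Both cups and the bottle:** image positions are unchanged within about half a pixel.
- **Tape roll:** its position is unchanged in the top view. It read 2 px off and smaller in the scene view, which I put down to the arm partly hiding it.
- **Orange brush:** unchanged in the wrist and scene views. In the final top view the colour mask did not find it and found only about half the blue brush, probably because the arm was in the way.
- **Not seen by eye:** the 12-picture limit was reached after the first stroke, so every later check was numeric only.

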